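Gather the port plugs in the tray's blue corner and hold them up

ROBOT

A 6-joint arm with a two-finger parallel gripper is mounted at the origin on the work surface. World frame = base frame: x ahead of the robot, y to its left, z up, the work surface at z = 0. Lengths are in mm, angles in rad, forces in N, time in s.
With the tool pointing down it reaches from about 300 to 775 mm from the base axis. Payload 14.6 kg.
Tool frame: the origin (TCP) lies on the centre line of the jaws, within the pads' length; the fingertips stand 8 mm ahead of it and the grasp point (between the pads) lies 11 mm behind it; z points along the fingers, y is the direction in which the jaws open and shut (so a half turn about z gives the same grasp; the last joint's range is limited). The gripper opens to 94 mm and grips with 3 to 60 N. Pads are 16 mm wide; open, the fingers measure 119 mm over their backs; the gripper's body (75 mm by 177 mm) begins 78 mm behind the grasp point.
Start: joints at [-1.268, 0.3, 1.521, -0, 1.321, -0.067], TCP at [198.778, -512.812, 213.446] pointing down, gripper open.
Joint ranges: [-3.03, 3.03], [-0.79, 2.21], [0.23, 2.52], [-1.04, 4.18], [0, 3.07], [-2.55, 2.55]. Speed limits (rad/s): [2.22, 2.22, 2.57, 3.14, 3.14, 3.14].

INTERFACE

Orientations are given as [roll, pitch, yaw] about the fixed x, y, z axes, in that order (R = Rz(yaw) Ry(pitch) Rx(roll)).
In Python, from cell import read_state, cams, manip gives the robot as it stands.
- The arm moves only by the shell command python3 -m handwheel 'ROWS' [OPENING] [FORCE]. ROWS is JSON, a list of rows, each a list of 4 numbers: the shift along the tool's x, y, z in m, then the turn about the tool's z in degrees. In form: [[dx, dy, dz, turn], ...]. A call has 1 to 5 rows; each row is the pose to reach, as a shift and turn from the pose measured when the call began, along the tool's axes at that moment; what a row does not reach only later rows make up. A row lasts 1/8 s, in which the tool goes at most 62.5 mm and 10.7 degrees, less where a joint would pass 70% of its speed; a pose out of reach is approached as far as the arm can. A call with a gripper value outside its range is refused whole. OPENING is the closure, from 0 (fully open) to 1 (shut), set as the call begins (- or left out, the last holds). The fingers move at their own pace and stop on an object; FORCE is the grip in N (left out, the last holds). Time passes only in rows, so rows that repeat a pose let the fingers close. It gives the time, the measured TCP pose, the force and the opening at its end, in the units of the state.
- read_state(): the state, without advancing time (a new reading comes with each control period).
- cams.camera(name): name is "side" or "top"; returns the picture (400x640x3 uint8, red, green, blue); there is no depth.
- cams.get_calibration(name): a dict with "vertical_fov" (degrees; the focal length in pixels is half the picture's height over the tangent of half this angle, whatever the lens; pixels are square), "cx", "cy" (the principal point, pixels), "R" (3x3) and "t" (3): a world point X has camera coordinates R X + t. Camera axes: x right, y down, z forward; pixel columns grow to the right and rows downward; lengths in mm; the calibration is good to about 2 mm. A picture is of the moment at which its call begins. get_calibration takes no time and is no camera call.
- manip.sign_off(): hands the job in, once; it reports no verdict.
The state is a dict: "clock": time; "joints": joint angles; "qd": joint speeds; "effort": joint torques, N m; "eef_pos": TCP position; "eef_rot": TCP orientation; "wrist_force": force on the tool from outside, world axes, zero at the start; "moment": the same for the moment, N m; "finger_gap": finger opening in mm.
Only numpy, scipy, OpenCV 4.12 (cv2) and the standard library are available. Lean on these libraries where they do the work, as an engineer would, in place of code of your own. Each camera call takes 0.05 s, during which the arm holds its last target. There are 200 camera calls.

TASK

Take the stray orange-topped port plug off the freely spinning turntable and put it in the white tray with the other three. Then lift the tray by its handle clear of the bench and tip it towards its blue corner until all four plugs have slid together into that corner; finish while still holding the tray up, still and tipped by at least 15 degrees, so that they can be counted. Leave the amber vial standing on the turntable, and the pink bottle and the dish where they are.

Things in the scene. Friction and masses are not known exactly. Their poses are not given: they have to be found in the camera images.
- tray: white open plastic tray, 200 (x) x 140 (y) mm outside, 4 mm walls with rims 48 mm above the bench, loose, on feet; 0.28 to 0.42 kg empty. Origin: centre of its underside, at bench level; z up. Inner floor 8 mm above the origin, spanning x +-96, y +-66 mm. A rigid grey handle bridges its middle (see tray_handle). May stand on either side of the robot's midline
- tray_handle (a point): centre of the tray's grey handle bar: a straight rigid bar 148 mm long along the tray's y, 16 mm wide along the tray's x and 20 mm high, 80 to 100 mm above the tray's underside (this point: 90 mm), over the tray's centre, free beneath; a 4 mm upright at either end (y +-72 mm). Axes as the tray's
- blue_corner (a point): the tray's blue inner corner (blue floor patch and blue walls), on the inner floor where the two walls meet: at x -96, y -66, z 8 mm in the tray's frame. Axes as the tray's. The tray is polished inside: plugs slide when the floor slopes about 9 to 14 degrees, but along a wall into the corner need some 25 to 30 degrees of tip. A heap or a touching row that starts in the corner is fine
- stray_center (a point): the stray plug: upright round steel port plug with an orange top, 20 mm diameter, 14 mm high, 25 g; this point is its centre. It lies loose on the turntable's steel disc, 45 to 80 mm off its axis
- plug_a_center (a point): first plug in the tray: same look and size as the stray plug; this point is its centre. It lies loose on the tray floor, in the half of the tray away from the blue corner (tray +x side), at the start
- plug_b_center (a point): second plug in the tray: same look and size as the stray plug; this point is its centre. It lies loose on the tray floor, in the half of the tray away from the blue corner (tray +x side), at the start
- plug_c_center (a point): third plug in the tray: same look and size as the stray plug; this point is its centre. It lies loose on the tray floor, in the half of the tray away from the blue corner (tray +x side), at the start
- turntable: fixed white foot of the turntable; origin on its axis at bench level. It carries a flat steel disc, 210 mm diameter, top 40 mm above the bench, that spins freely and nearly without friction about the vertical axis when pushed (unmotored, still at the start)
- vial: bystander: amber glass vial with aluminium cap, 28 mm diameter, 52 mm high, standing loose on the turntable disc on the far side of the axis from the stray plug; origin: centre of its underside
- bottle: bystander: pink bottle with blue cap, 68 mm diameter, 125 mm high, loose on the bench; origin: centre of its underside
- dish: bystander: round shallow clear dish with a pink layer, 88 mm diameter, 16 mm high, loose on the bench; origin: centre of its underside

How it is judged (in metres and radians):
On the way, in this order (a step that is already met when the one before it is completed fails the run):
1. the stray plug is lifted off the turntable in the fingers (height (world z) of stray_center above 0.075 m and contact force between the fingers and stray above 0.5 N), for 0.1 s.
2. the stray plug lies in the tray, let go, the tray still on the bench (x of stray_center in the frame of tray between -0.098 and 0.098 m and y of stray_center in the frame of tray between -0.068 and 0.068 m and z of stray_center in the frame of tray between 0.004 and 0.048 m and contact force between the fingers and stray below 0.1 N and height (world z) of tray below 0.01 m and linear speed of stray below 0.05 m/s), for 0.2 s.
3. the tray is lifted clear of the bench by the fingers (height (world z) of tray above 0.04 m and height (world z) of blue_corner above 0.02 m and contact force between the fingers and tray above 2 N), for 0.2 s.
At the end, for the whole second after the job is handed in: All four plug centres inside the tray within 85 mm of its blue corner; tray still (under 30 mm/s) in the fingers, tipped 0.22 to 1.0 rad, blue corner over 30 mm above the bench, not resting on anything; vial upright on the turntable, bottle upright, bottle and dish within 40 mm of their starts (x of stray_center in the frame of tray between -0.098 and 0.098 m and y of stray_center in the frame of tray between -0.068 and 0.068 m and z of stray_center in the frame of tray between 0.004 and 0.048 m and distance between each of stray_center, plug_a_center, plug_b_center, plug_c_center and blue_corner below 0.085 m and x of plug_a_center in the frame of tray between -0.098 and 0.098 m and y of plug_a_center in the frame of tray between -0.068 and 0.068 m and z of plug_a_center in the frame of tray between 0.004 and 0.048 m and x of plug_b_center in the frame of tray between -0.098 and 0.098 m and y of plug_b_center in the frame of tray between -0.068 and 0.068 m and z of plug_b_center in the frame of tray between 0.004 and 0.048 m and x of plug_c_center in the frame of tray between -0.098 and 0.098 m and y of plug_c_center in the frame of tray between -0.068 and 0.068 m and z of plug_c_center in the frame of tray between 0.004 and 0.048 m and angle between tray's own z axis and vertical between 0.22 and 1 rad and height (world z) of each of blue_corner, vial above 0.03 m and linear speed of tray below 0.03 m/s and contact force between the fingers and tray above 2 N and contact force between tray and turntable below 0.5 N and contact force between tray and bottle below 0.5 N and contact force between tray and dish below 0.5 N and angle between each of vial, bottle's own z axis and vertical below 0.3 rad and distance of each of bottle, dish from where it was at the start of the episode below 0.04 m and horizontal distance between vial and turntable below 0.11 m); the arm keeps its last pose, push and grip.
It fails at once if the vial is knocked over or off the turntable (angle between vial's own z axis and vertical above 0.6 rad or height (world z) of vial below 0.02 m).
It fails at once if the bottle is shifted or knocked over (distance of bottle from where it was at the start of the episode above 0.04 m or angle between bottle's own z axis and vertical above 0.5 rad).
It fails at once if the dish is shifted (distance of dish from where it was at the start of the episode above 0.04 m).
It also fails if it takes over 56 s, if anything falls off the work surface, if the arm or the gripper's body presses on something with over 40 N, if the wrist force passes 120 N, or if a joint passes its speed limit or range.

## Working session

There is one attempt and no reset: what is moved stays moved. The work goes in short steps, Python scripts to look and compute and a shell command to move; the robot and the scene stay as the last step left them, time stands still between calls to the robot, and variables do not carry over. Pictures are saved under pics/ and viewed, about 8 in all and at most 12, crops included, and the job is handed in when it is done.

```bash
ls; mkdir -p pics; python3 - <<'E'
from cell import read_state,cams
import cv2
s=read_state();print(s)
for n in("top","side"):
    c=cams.get_calibration(n);print(n,c)
    cv2.imwrite(f"pics/{n}0.png",cams.camera(n)[:,:,::-1])
E
```

```text
pics
{'clock': 0.0, 'joints': array([-1.26757835e+00,  3.00463898e-01,  1.52156108e+00, -1.39800690e-06,
        1.32070767e+00, -6.66183312e-02]), 'qd': array([-0.00073254,  0.00047207, -0.00060474, -0.00058907, -0.0009776 ,
       -0.00076426]), 'effort': array([ 2.07785175e-03, -5.31804764e+01, -3.52732122e+01,  7.09599629e-02,
        2.44526449e-02, -9.20318575e-05]), 'eef_pos': array([ 198.71797112, -512.58055784,  212.89873955]), 'eef_rot': array([-3.14045510e+00, -7.45369634e-05,  3.69836611e-01]), 'wrist_force': array([-0.80672643, -0.18047299,  0.81128948]), 'moment': array([-0.03986958,  0.03257827, -0.06323293]), 'finger_gap': 94.01402100036273}
top {'vertical_fov': 57.68785248258567, 'cx': 326.8207290336037, 'cy': 194.6602767393701, 'R': array([[-0.0216957 , -0.99964356, -0.01555813],
       [-0.9975333 ,  0.02268377, -0.06642869],
       [ 0.06675793,  0.01407854, -0.99766987]]), 't': array([-25.93597166, 575.69363502, 865.01771902])}
side {'vertical_fov': 51.58106857940433, 'cx': 313.7417730897461, 'cy': 199.6520499555054, 'R': array([[-0.6948813 , -0.71912185, -0.00193441],
       [-0.4086819 ,  0.39711631, -0.82175285],
       [ 0.59170861, -0.57023013, -0.56984078]]), 't': array([388.8739706 , 308.84597827, 507.86190787])}
```

View pics/top0.png

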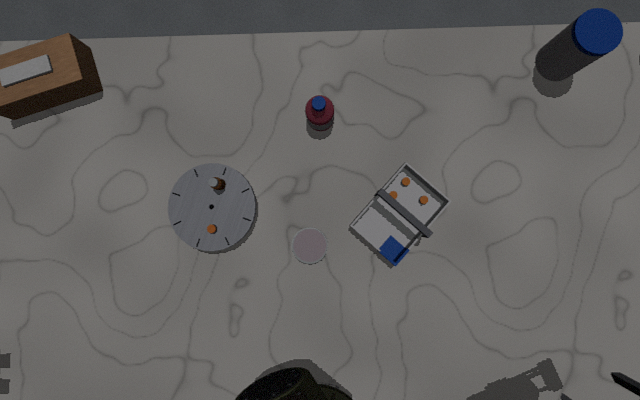

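View pics/side0.png

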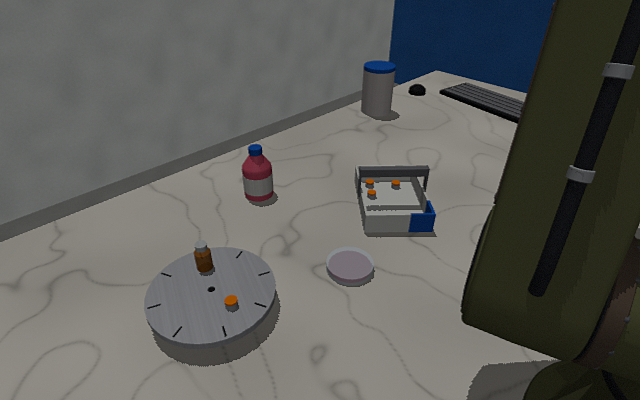

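The top view shows the stray plug at (211,229), the turntable axis at (211,207), the vial at (218,184), the dish at (310,246) and the bottle at (320,110). The tray's rim corners are at (407,165), (448,200), (392,267) and (349,229), with the blue corner at the bottom (392,262) and three plugs in the upper right half.

```bash
cat > h.py <<'E'
import numpy as np,cv2
from cell import read_state,cams
from scipy.spatial.transform import Rotation as Ro
def ray(n,u,v,z):
    c=cams.get_calibration(n);f=200/np.tan(np.radians(c["vertical_fov"]/2))
    R=np.array(c["R"]);C=-R.T@np.array(c["t"])
    d=R.T@np.array([(u-c["cx"])/f,(v-c["cy"])/f,1]);return (C+d*(z-C[2])/d[2]).round(1)
def blobs(im,lo,hi,amin=15):
    m=cv2.inRange(cv2.cvtColor(im,cv2.COLOR_RGB2HSV),lo,hi)
    n,_,st,ce=cv2.connectedComponentsWithStats(m)
    return [(ce[i].round(1),st[i][4]) for i in range(1,n) if st[i][4]>=amin]
def totool(d):   # world shift mm -> tool axes m
    s=read_state();return (Ro.from_euler("xyz",s["eef_rot"]).inv().apply(d)/1000).round(4)
ORANGE=((5,150,90),(20,255,255))
E
python3 - <<'E'
from h import *
t=cv2.imread("pics/top0.png")[:,:,::-1].copy(); s=cv2.imread("pics/side0.png")[:,:,::-1].copy()
for n,im in(("top",t),("side",s)):
    for c,a in blobs(im,*ORANGE,8): print(n,c,a,"z54",ray(n,*c,54),"z22",ray(n,*c,22))
print("hub",ray("top",211,207,40),"vialcap",ray("top",214,182,92),"dish",ray("top",310,246,16),"bottle cap",ray("top",319,103,125))
for p in((407,165),(448,200),(392,267),(349,229)): print("rim",ray("top",*p,48))
for p in((379,192),(429,235)): print("handle",ray("top",*p,100))
print(totool([1,0,0]),totool([0,1,0]))
x=t[150:280,330:470];cv2.imwrite("pics/c1.png",cv2.resize(x[:,:,::-1],None,fx=5,fy=4.6,interpolation=2))
E
```

```text
top [405.5 181. ] 44 z54 [ 600.4 -223.6   54. ] z22 [ 603.6 -230.1   22. ]
top [393.4 194.4] 34 z54 [ 569.7 -194.4   54. ] z22 [ 571.7 -199.8   22. ]
top [423.6 199.5] 49 z54 [ 556.2 -264.    54. ] z22 [ 557.8 -272.1   22. ]
top [211.  228.4] 49 z54 [499.9 232.9  54. ] z22 [499.2 243.6  22. ]
side [369.4 180.9] 35 z54 [ 571.1 -183.2   54. ] z22 [ 602.1 -224.3   22. ]
side [395.7 181.9] 34 z54 [ 527.9 -221.6   54. ] z22 [ 556.1 -265.3   22. ]
side [371.4 191.6] 38 z54 [ 540.6 -153.    54. ] z22 [ 569.6 -192.2   22. ]
side [230.3 299.8] 108 z54 [499.6 236.7  54. ] z22 [525.9 223.   22. ]
hub [550.4 237.5  40. ] vialcap [604.4 213.3  92. ] dish [451.5   4.7  16. ] bottle cap [768.4 -27.5 125. ]
rim [ 638.8 -229.7   48. ]
rim [ 554.1 -322.3   48. ]
rim [ 401.7 -186.5   48. ]
rim [491.4 -89.2  48. ]
handle [ 572.8 -155.1  100. ]
handle [ 476.2 -261.2  100. ]
[ 0.0009  0.0004 -0.    ] [ 0.0004 -0.0009  0.    ]
```

View pics/c1.png

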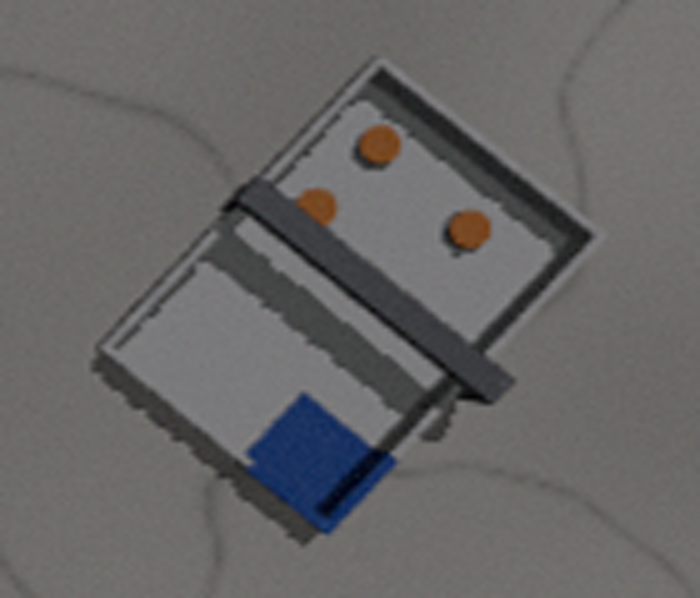

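```bash
python3 -m handwheel '[[0.55,-0.587,0.03,-26],[0.55,-0.587,0.03,-26],[0.55,-0.587,0.03,-26],[0.55,-0.587,0.03,-26],[0.55,-0.587,0.03,-26]]' 0.3 ; python3 - <<'E'
from h import *
s=read_state();print(s["clock"],s["eef_pos"],np.degrees(s["eef_rot"]),s["finger_gap"])
print(totool(np.array([500,234,170])-s["eef_pos"]))
E
```

```text
clock: 0.72
eef_pos: [315.7, -221.3, 201.7]
eef_rot: [-3.141, -0.001, 0.823]
wrist_force: [0.3, -0.9, 0.7]
finger_gap: 65.8
0.725 [ 315.65133765 -221.25415181  201.73988811] [-1.79957074e+02 -3.26329027e-02  4.71587333e+01] 65.8389996304098
[ 0.4591 -0.1744  0.0321]
```

```bash
python3 -m handwheel '[[0.459,-0.175,0.03,0],[0.459,-0.175,0.03,0],[0.459,-0.175,0.03,0],[0.459,-0.175,0.03,0],[0.459,-0.175,0.03,0]]' 0.4 10; python3 - <<'E'
from h import *
s=read_state();print(totool(np.array([500,234,110])-s["eef_pos"]))
E
```

```text
clock: 1.35
eef_pos: [432.2, 68.5, 183.0]
eef_rot: [-3.141, -0.001, 0.823]
wrist_force: [1.8, -1.5, -0.2]
finger_gap: 56.6
[ 0.1675 -0.0627  0.0731]
```

```bash
python3 -m handwheel '[[0.1675,-0.0627,0.073,0],[0.1675,-0.0627,0.073,0],[0.1675,-0.0627,0.073,0],[0.1675,-0.0627,0.073,0]]' 0.4 10; python3 - <<'E'
from h import *
s=read_state();print(totool(np.array([500,234,51])-s["eef_pos"]))
t=cams.camera("top");d=cams.camera("side")
for n,im in(("top",t),("side",d)):
    for c,a in blobs(im,*ORANGE,8): print(n,c,a,"z54",ray(n,*c,54))
x=np.hstack([cv2.resize(t[150:260,150:290],(400,400)),cv2.resize(d[220:360,140:280],(400,400))]);cv2.imwrite("pics/a.png",x[:,:,::-1])
E
```

```text
clock: 1.85
eef_pos: [499.4, 236.2, 107.5]
eef_rot: [-3.139, 0.003, 0.826]
wrist_force: [0.4, 0.1, -0.2]
finger_gap: 56.1
[-0.0011  0.0021  0.0565]
top [405.5 181. ] 44 z54 [ 600.4 -223.6   54. ]
top [393.4 194.4] 34 z54 [ 569.7 -194.4   54. ]
top [423.7 199.7] 46 z54 [ 555.8 -264.2   54. ]
side [369.4 181. ] 35 z54 [ 570.8 -182.8   54. ]
side [395.5 182. ] 36 z54 [ 527.9 -221.    54. ]
side [371.4 191.7] 40 z54 [ 540.3 -152.7   54. ]
side [230.6 300.2] 105 z54 [498.6 236.8  54. ]
```

View pics/a.png

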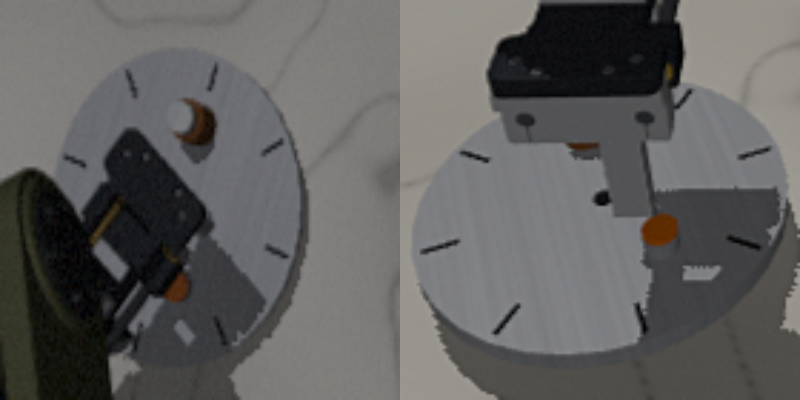

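The side view shows the plug at (230,300), between and below the open jaws. The vial is clear. Descend and grip.

```bash
python3 -m handwheel '[[-0.001,0.001,0.03,0],[-0.001,0.001,0.052,0],[-0.001,0.001,0.0565,0],[-0.001,0.001,0.0565,0]]' 0.4 10;  python3 -m handwheel '[[0,0,0,0],[0,0,0,0],[0,0,0,0],[0,0,0,0]]' 1 12
```

```text
clock: 2.45
eef_pos: [500.0, 232.2, 54.0]
eef_rot: [-3.141, -0.0, 0.824]
wrist_force: [1.0, 0.2, 0.5]
finger_gap: 56.1
clock: 2.95
eef_pos: [500.0, 232.3, 54.1]
eef_rot: [-3.141, -0.0, 0.824]
wrist_force: [0.1, -0.4, -0.1]
finger_gap: 19.7
```

```bash
python3 -m handwheel '[[0,0,-0.04,0],[0,0,-0.09,0],[0,0,-0.09,0],[-0.322,0.265,-0.09,0],[-0.322,0.265,-0.09,0]]' 1 12;  python3 -m handwheel '[[-0.24,0.2,0,0],[-0.24,0.2,0,0],[-0.24,0.2,0,0],[-0.24,0.2,0,0],[-0.24,0.2,0,0]]'; python3 - <<'E'
from h import *
s=read_state();print(totool(np.array([476,-184,100])-s["eef_pos"]))
E
```

```text
clock: 3.58
eef_pos: [491.9, 106.2, 142.8]
eef_rot: [-3.14, 0.001, 0.825]
wrist_force: [1.5, 0.6, -0.8]
finger_gap: 19.2
clock: 4.2
eef_pos: [475.4, -206.5, 141.8]
eef_rot: [-3.139, 0.001, 0.825]
wrist_force: [1.0, 0.3, -0.4]
finger_gap: 19.7
[ 0.017  -0.0147  0.0418]
```

```bash
python3 -m handwheel '[[0.017,-0.0147,0.01,0],[0.017,-0.0147,0.02,0],[0.017,-0.0147,0.02,0]]';  python3 - <<'E'
from h import *
s=read_state();print(totool(np.array([476,-184,26])-s["eef_pos"]))
t=cams.camera("top");d=cams.camera("side")
for c,a in blobs(t,*ORANGE,8): print(c,a,"z22",ray("top",*c,22))
x=np.hstack([cv2.resize(t[150:280,330:470],(400,400)),cv2.resize(d[130:270,310:450],(400,400))]);cv2.imwrite("pics/b.png",x[:,:,::-1])
E
```

```text
clock: 4.58
eef_pos: [475.8, -182.8, 120.7]
eef_rot: [-3.137, 0.002, 0.828]
wrist_force: [0.1, -0.2, 0.6]
finger_gap: 19.3
[-0.0006  0.0014  0.0947]
[405.5 181. ] 44 z22 [ 603.6 -230.1   22. ]
[393.4 194.4] 34 z22 [ 571.7 -199.8   22. ]
```

View pics/b.png

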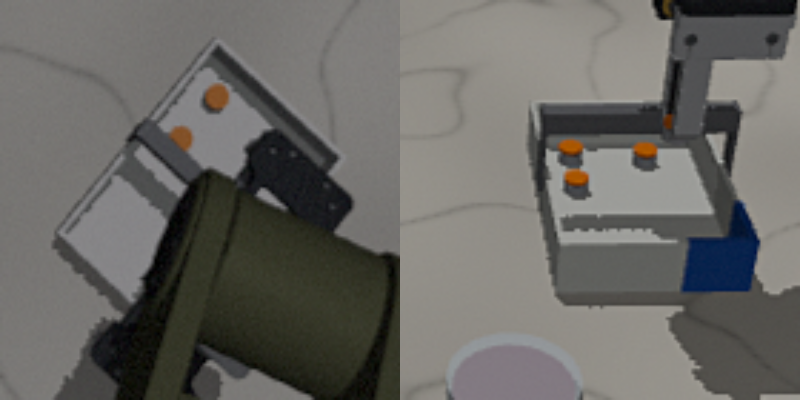

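The plug is held over the blue half of the tray, and the fingers clear the handle. Lower and release.

```bash
python3 -m handwheel '[[0,0.001,0.05,0],[0,0.001,0.085,0],[0,0.001,0.093,0],[0,0.001,0.093,0]]'; python3 -m handwheel '[[0,0,0,0],[0,0,0,0]]' 0.6; python3 -m handwheel '[[0,0,0,0],[0,0,-0.05,0],[0,0,-0.11,0]]';python3 - <<'E'
from h import *
s=read_state()
t=523,-207;ex=np.array([.731,-.682]);ey=np.array([.682,.731])
g=np.array(t)+75*ex-68*ey;print(g,totool(np.array([*g,110])-s["eef_pos"]))
E
```

```text
clock: 5.18
eef_pos: [477.3, -183.9, 29.6]
eef_rot: [-3.14, 0.001, 0.828]
wrist_force: [-1.0, 0.1, 0.1]
finger_gap: 19.6
clock: 5.42
eef_pos: [477.9, -184.1, 30.8]
eef_rot: [-3.142, 0.0, 0.828]
wrist_force: [0.4, 0.0, -0.8]
finger_gap: 35.5
clock: 5.8
eef_pos: [477.4, -183.8, 141.8]
eef_rot: [-3.14, 0.001, 0.828]
wrist_force: [0.2, 0.4, -0.2]
finger_gap: 37.4
[ 531.449 -307.858] [-0.0547  0.1238  0.0316]
```

```bash
python3 -m handwheel '[[-0.055,0.124,0.01,-90],[-0.055,0.124,0.01,-90],[-0.055,0.124,0.01,-90],[-0.055,0.124,0.01,-90],[-0.055,0.124,0.01,-90]]' 0.74 10; python3 - <<'E'
from h import *
s=read_state();print(np.degrees(s["eef_rot"][2]),totool(np.array([531.5,-308,110])-s["eef_pos"]))
E
```

```text
clock: 6.42
eef_pos: [531.4, -308.5, 131.7]
eef_rot: [-3.141, -0.001, 1.771]
wrist_force: [0.5, 0.1, -0.1]
finger_gap: 24.1
101.47196773507724 [0.0004 0.0002 0.0217]
```

```bash
python3 -m handwheel '[[0,0,0.01,-35.5],[0,0,0.022,-35.5],[0,0,0.022,-35.5],[0,0,0.022,-35.5]]'; python3 - <<'E'
from h import *
s=read_state();print(np.degrees(s["eef_rot"][2]),s["eef_pos"],s["finger_gap"])
t=cams.camera("top");d=cams.camera("side")
for n,im in(("top",t),("side",d)):
    for c,a in blobs(im,*ORANGE,8): print(n,c,a,"z22",ray(n,*c,22))
x=np.hstack([cv2.resize(t[150:280,330:470],(400,400)),cv2.resize(d[130:270,310:450],(400,400))]);cv2.imwrite("pics/d.png",x[:,:,::-1])
E
```

```text
clock: 6.92
eef_pos: [531.4, -308.4, 109.8]
eef_rot: [-3.141, -0.001, 2.395]
wrist_force: [0.9, 0.1, -0.3]
finger_gap: 24.3
137.20078026588996 [ 531.36566924 -308.43585422  109.76556316] 24.29890212678995
top [405.5 181. ] 44 z22 [ 603.6 -230.1   22. ]
top [393.4 194.4] 34 z22 [ 571.7 -199.8   22. ]
top [424.  199.4] 43 z22 [ 558. -273.   22.]
top [387.5 233.6] 48 z22 [ 477.7 -182.5   22. ]
side [369.3 181.1] 36 z22 [ 601.7 -223.4   22. ]
side [395.6 181.9] 35 z22 [ 556.2 -265.1   22. ]
side [371.4 191.8] 39 z22 [ 569.1 -191.5   22. ]
side [400.3 211.2] 38 z22 [ 478.7 -177.7   22. ]
side [196.8 254. ] 25 z22 [662.  203.9  22. ]
side [204.4 253.5] 30 z22 [653.3 193.   22. ]
```

View pics/d.png

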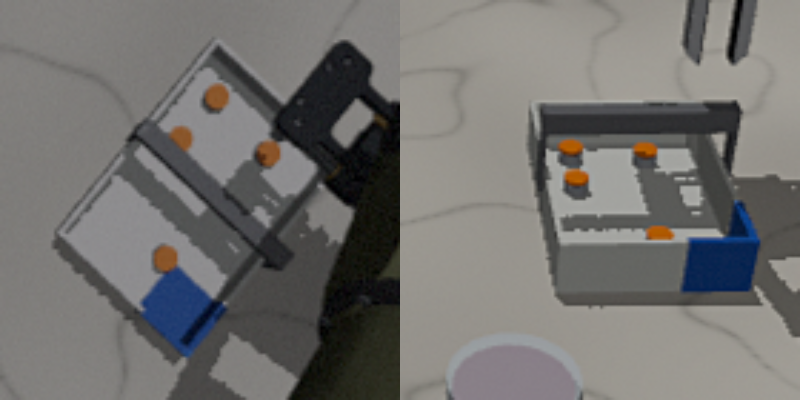

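All four plugs are in the tray and the jaws stand over the -y wall's +x end. Descend over the rim and grip that wall, so I can tip the tray on its -x edge and slide the plugs to the blue end.

```bash
python3 -m handwheel '[[0,0,0.03,0],[0,0,0.05,0],[0,0,0.052,0]]'; python3 -m handwheel '[[0,0,0.015,0],[0,0,0.022,0],[0,0,0.022,0]]';python3 -m handwheel '[[0,0,0,0],[0,0,0,0],[0,0,0,0]]' 1 10
```

```text
clock: 7.4
eef_pos: [530.8, -308.1, 56.5]
eef_rot: [-3.141, -0.004, 2.391]
wrist_force: [0.2, -0.9, 0.2]
finger_gap: 24.3
clock: 7.78
eef_pos: [530.6, -307.9, 34.1]
eef_rot: [-3.141, -0.004, 2.39]
wrist_force: [-0.3, 0.6, 0.3]
finger_gap: 24.1
clock: 8.15
eef_pos: [530.8, -307.9, 34.4]
eef_rot: [-3.141, -0.004, 2.39]
wrist_force: [-0.2, 0.4, 2.3]
finger_gap: 4.3
```

```bash
python3 -m handwheel '[[0.003,0,-0.011,0],[0.006,0,-0.022,0],[0.01,0,-0.032,0],[0.017,0,-0.047,0],[0.026,0,-0.062,0]]'; python3 -m handwheel '[[0,0,0,0],[0,0,0,0],[0,0,0,0]]'; python3 - <<'E'
from h import *
t=cams.camera("top");d=cams.camera("side")
x=np.hstack([cv2.resize(t[150:280,330:470],(400,400)),cv2.resize(d[130:270,310:450],(400,400))]);cv2.imwrite("pics/e.png",x[:,:,::-1])
E
```

```text
clock: 8.78
eef_pos: [511.6, -289.9, 97.7]
eef_rot: [-3.141, -0.004, 2.39]
wrist_force: [0.3, 0.7, -3.3]
finger_gap: 4.0
clock: 9.15
eef_pos: [511.5, -290.0, 97.3]
eef_rot: [-3.141, -0.004, 2.39]
wrist_force: [-0.5, -1.7, -0.7]
finger_gap: 4.1
```

View pics/e.png

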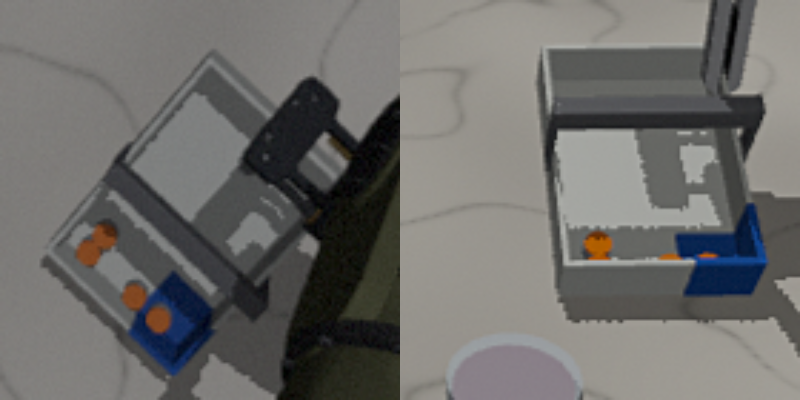

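All four plugs have slid to the -x wall: pairs near (97,245) and (145,308) in the crop. Lower gently and release.

```bash
python3 -m handwheel '[[-0.009,0,0.015,0],[-0.016,0,0.03,0],[-0.02,0,0.042,0],[-0.023,0,0.053,0],[-0.026,0,0.062,0]]'; python3 -m handwheel '[[0,0,0,0],[0,0,0,0]]' 0.74; python3 -m handwheel '[[0,0,-0.03,0],[0,0,-0.09,0],[0,0,-0.12,0]]'; python3 - <<'E'
from h import *
t=cams.camera("top")
for c,a in blobs(t,*ORANGE,8): print(c,a,"z22",ray("top",*c,22))
m=cv2.inRange(cv2.cvtColor(t,cv2.COLOR_RGB2HSV),(0,0,0),(179,255,60))
x=cv2.resize(t[150:280,330:470],(700,598),interpolation=2);cv2.imwrite("pics/f.png",x[:,:,::-1])
E
```

```text
clock: 9.88
eef_pos: [530.5, -307.8, 34.8]
eef_rot: [-3.141, -0.004, 2.39]
wrist_force: [-1.7, -0.9, 5.4]
finger_gap: 3.5
clock: 10.12
eef_pos: [530.6, -307.8, 35.1]
eef_rot: [-3.141, -0.004, 2.39]
wrist_force: [0.3, -0.0, 0.5]
finger_gap: 20.6
clock: 10.5
eef_pos: [531.7, -308.3, 159.0]
eef_rot: [3.141, 0.001, 2.391]
wrist_force: [-0.1, -0.0, -1.2]
finger_gap: 24.8
[365.1 226.4] 86 z22 [ 496.1 -129.3   22. ]
[378.3 243.6] 49 z22 [ 454.3 -159.7   22. ]
[386.9 251.2] 44 z22 [ 435.8 -179.7   22. ]
```

View pics/f.png

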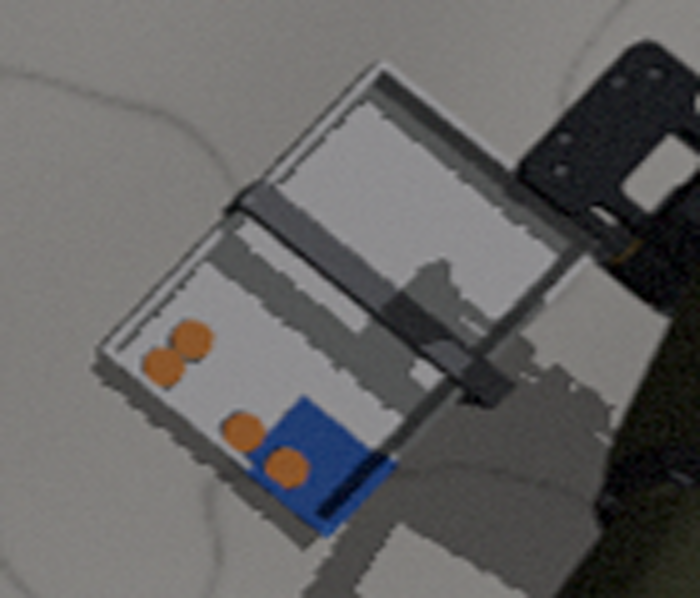

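The tray is back level in its old place. The plugs are at the -x wall: two near the +y end, two near the blue corner. Go to the handle's +y part.

```bash
python3 -m handwheel '[[0.0735,0.1167,0.01,90],[0.0735,0.1167,0.01,90],[0.0735,0.1167,0.01,90],[0.0735,0.1167,0.01,90],[0.0735,0.1167,0.01,90]]' 0.57 10; python3 - <<'E'
from h import *
s=read_state();print(np.degrees(s["eef_rot"][2]),totool(np.array([557.6,-172.8,130])-s["eef_pos"]))
E
```

```text
clock: 11.18
eef_pos: [558.5, -172.9, 152.2]
eef_rot: [3.139, -0.001, 1.463]
wrist_force: [-0.5, -0.1, -0.2]
finger_gap: 40.5
83.84880978943448 [-0.     -0.001   0.0222]
```

```bash
python3 -m handwheel '[[0,-0.001,0,36.6],[0,-0.001,0,36.6],[0,-0.001,0.0,36.6],[0,-0.001,0,36.6],[0,-0.001,0.02,36.6]]'; python3 -m handwheel '[[0,0,0.03,0],[0,0,0.05,0],[0,0,0.054,0]]'; python3 - <<'E'
from h import *
s=read_state();print(np.degrees(s["eef_rot"][2]),s["eef_pos"],totool(np.array([557.6,-172.8,79])-s["eef_pos"]))
E
```

```text
clock: 11.8
eef_pos: [558.2, -173.0, 133.5]
eef_rot: [3.137, -0.003, 0.823]
wrist_force: [-0.6, 0.8, -0.2]
finger_gap: 40.3
clock: 12.18
eef_pos: [558.0, -172.7, 78.6]
eef_rot: [3.139, -0.003, 0.824]
wrist_force: [0.1, -0.4, 0.3]
finger_gap: 40.2
47.18697071723543 [ 558.04047334 -172.6837195    78.62974086] [-0.0004 -0.0002 -0.0004]
```

```bash
python3 -m handwheel '[[0,0,0,0],[0,0,0,0],[0,0,0,0]]' 1 12; python3 -m handwheel '[[-0.005,0,-0.006,0],[-0.011,0,-0.013,0],[-0.019,0,-0.021,0],[-0.027,0,-0.028,0],[-0.027,0,-0.028,0]]'; python3 - <<'E'
from h import *
t=cams.camera("top");d=cams.camera("side")
x=np.hstack([cv2.resize(t[150:280,330:470],(400,400)),cv2.resize(d[130:270,310:450],(400,400))]);cv2.imwrite("pics/g.png",x[:,:,::-1])
E
```

```text
clock: 12.55
eef_pos: [558.5, -172.9, 79.5]
eef_rot: [3.137, -0.004, 0.824]
wrist_force: [1.3, -0.6, 3.5]
finger_gap: 16.0
clock: 13.18
eef_pos: [539.9, -193.4, 108.2]
eef_rot: [3.136, -0.004, 0.823]
wrist_force: [0.6, -0.9, -1.3]
finger_gap: 16.1
```

View pics/g.png

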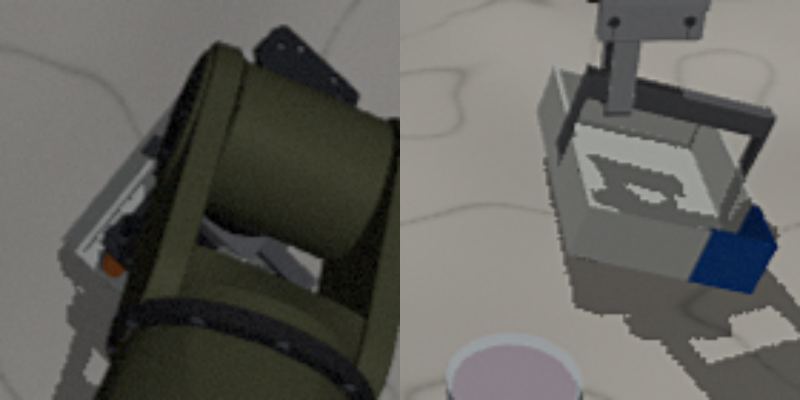

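The tray pivots in the pads as intended, -y edge down, about 15°. Continue to about 32°, clamp, then lift.

```bash
python3 -m handwheel '[[-0.008,0,-0.006,0],[-0.016,0,-0.011,0],[-0.025,0,-0.016,0],[-0.033,0,-0.020,0],[-0.038,0,-0.022,0]]'; python3 -m handwheel '[[0,0,0,0],[0,0,0,0],[0,0,0,0],[0,0,0,0]]' 1 50; python3 -m handwheel '[[0,0,-0.012,0],[0,0,-0.03,0],[0,0,-0.05,0],[0,0,-0.07,0],[0,0,-0.09,0]]'; python3 -m handwheel '[[0,0,0,0],[0,0,0,0],[0,0,0,0],[0,0,0,0]]'; python3 - <<'E'
from h import *
t=cams.camera("top");d=cams.camera("side")
for n,im in(("top",t),("side",d)):
    for c,a in blobs(im,*ORANGE,4): print(n,c,a)
x=np.hstack([cv2.resize(t[150:300,310:470],(400,400)),cv2.resize(d[90:270,290:470],(400,400))]);cv2.imwrite("pics/i.png",x[:,:,::-1])
E
```

```text
clock: 13.9
eef_pos: [513.9, -221.2, 129.9]
eef_rot: [3.136, -0.004, 0.823]
wrist_force: [-0.3, -0.5, -4.8]
finger_gap: 16.0
clock: 14.4
eef_pos: [513.9, -221.1, 129.8]
eef_rot: [3.136, -0.004, 0.823]
wrist_force: [-0.5, 0.5, -5.0]
finger_gap: 15.6
clock: 15.02
eef_pos: [513.4, -221.0, 222.0]
eef_rot: [3.135, -0.004, 0.823]
wrist_force: [-0.4, 0.1, -3.9]
finger_gap: 15.5
clock: 15.52
eef_pos: [513.3, -221.0, 221.5]
eef_rot: [3.136, -0.004, 0.823]
wrist_force: [-0.1, 0.3, -5.0]
finger_gap: 15.7
side [196.6 254. ] 22
side [203.4 254.1] 14
```

View pics/i.png

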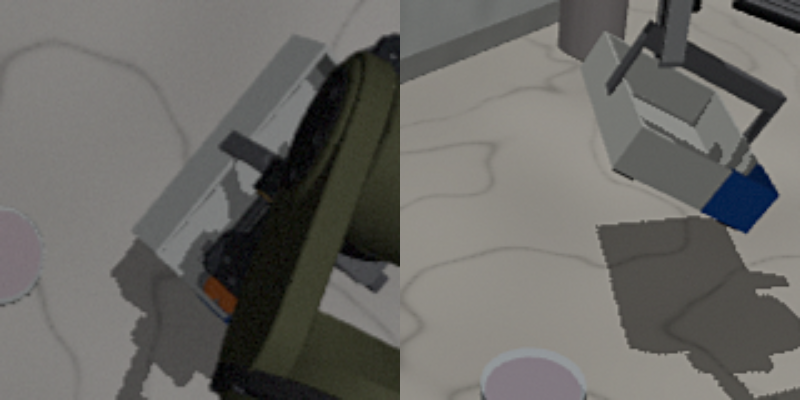

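The tray hangs at about 30° with the blue corner lowest, but the arm hides the plugs. Turn it 90° so the low corner comes into view.

```bash
python3 -m handwheel '[[0,0,0,-6],[0,0,0,-15],[0,0,0,-25],[0,0,0,-35],[0,0,0,-43]]'; python3 -m handwheel '[[0,0,0,-9],[0,0,0,-18],[0,0,0,-28],[0,0,0,-38],[0,0,0,-47]]'; python3 -m handwheel '[[0,0,0,0],[0,0,0,0],[0,0,0,0]]'; python3 - <<'E'
from h import *
t=cams.camera("top");d=cams.camera("side")
for c,a in blobs(t,(0,130,60),(22,255,255),8): print(c,a)
x=np.hstack([cv2.resize(t[150:300,330:490],(400,400)),cv2.resize(d[90:270,290:470],(400,400))]);cv2.imwrite("pics/j.png",x[:,:,::-1])
E
```

```text
clock: 16.25
eef_pos: [513.3, -221.0, 221.5]
eef_rot: [3.135, 0.001, 1.579]
wrist_force: [0.5, 0.6, -4.2]
finger_gap: 15.4
clock: 16.88
eef_pos: [513.2, -220.9, 221.3]
eef_rot: [3.138, 0.006, 2.405]
wrist_force: [1.0, 0.6, -4.2]
finger_gap: 15.8
clock: 17.25
eef_pos: [513.2, -220.9, 221.2]
eef_rot: [3.138, 0.005, 2.403]
wrist_force: [-0.6, 0.1, -5.0]
finger_gap: 15.6
[218.9 182.1] 18
```

View pics/j.png

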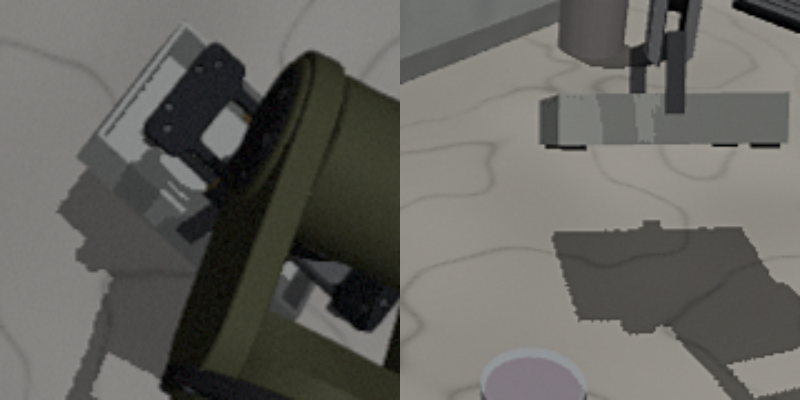

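The low corner is now behind the forearm, so turn it the other way to face the side camera (-y side towards it).

```bash
python3 -m handwheel '[[0,0,0,7],[0,0,0,17],[0,0,0,27],[0,0,0,37],[0,0,0,47]]'; python3 -m handwheel '[[0,0,0,10],[0,0,0,20],[0,0,0,30],[0,0,0,40],[0,0,0,50]]'; python3 -m handwheel '[[0,0,0,10],[0,0,0,20],[0,0,0,30],[0,0,0,40],[0,0,0,50]]'; python3 -m handwheel '[[0,0,0,10],[0,0,0,20],[0,0,0,28],[0,0,0,33],[0,0,0,33]]'; python3 - <<'E'
from h import *
t=cams.camera("top");d=cams.camera("side")
for n,im in(("top",t),("side",d)):
    for c,a in blobs(im,(0,130,60),(22,255,255),8): print(n,c,a)
cv2.imwrite("pics/kt.png",t[:,:,::-1]);cv2.imwrite("pics/kd.png",d[:,:,::-1])
E
```

```text
clock: 17.98
eef_pos: [513.3, -221.0, 221.3]
eef_rot: [3.135, 0.001, 1.576]
wrist_force: [-1.1, 1.4, -5.5]
finger_gap: 15.3
clock: 18.6
eef_pos: [513.3, -221.0, 221.4]
eef_rot: [3.136, -0.005, 0.697]
wrist_force: [-0.4, -0.4, -4.6]
finger_gap: 15.8
clock: 19.23
eef_pos: [513.3, -221.0, 221.4]
eef_rot: [3.142, -0.007, -0.182]
wrist_force: [0.4, 1.2, -4.9]
finger_gap: 15.8
clock: 19.85
eef_pos: [513.4, -221.1, 221.4]
eef_rot: [-3.138, -0.006, -0.758]
wrist_force: [-0.8, -0.1, -5.2]
finger_gap: 15.5
top [218.7 182.4] 19
top [370.6 209.2] 246
side [423.4  55.6] 162
side [366.2 161.9] 113
side [201.8 257.1] 168
side [202.6 268.3] 13
```

```bash
python3 - <<'E'
from h import *
t=cv2.imread("pics/kt.png");d=cv2.imread("pics/kd.png")
x=np.hstack([cv2.resize(t[160:260,330:430],(400,400),interpolation=2),cv2.resize(d[90:230,310:450],(400,400),interpolation=2)]);cv2.imwrite("pics/k.png",x)
E
```

```text
(no output)
```

View pics/k.png

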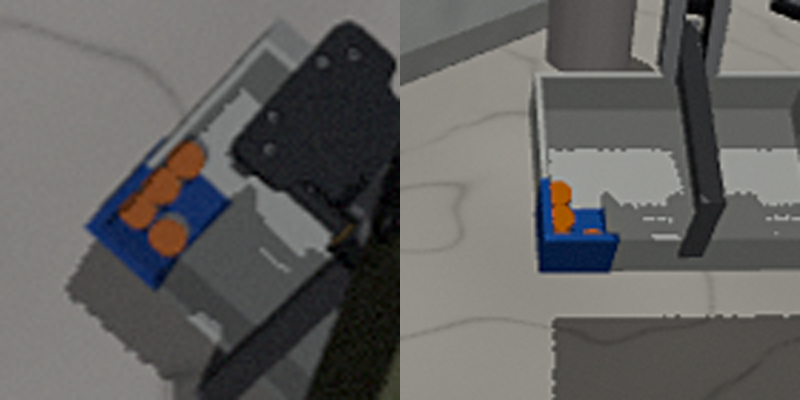

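All four plugs are in the blue corner: three in a row along the -x wall from the corner and one beside them. The tray is held clear with the blue corner low. Confirm it is still and hand in.

```bash
python3 -m handwheel '[[0,0,0,0],[0,0,0,0],[0,0,0,0],[0,0,0,0]]'; python3 - <<'E'
from h import *
from cell import manip
a=cv2.imread("pics/top0.png")[:,:,::-1].copy();t=cams.camera("top")
for n,lo,hi,r in(("dish",(150,15,60),(179,90,255),(220,270,285,335)),("bottle",(165,120,40),(179,255,255),(90,135,300,340))):
    print(n,[[(c,k) for c,k in blobs(i[r[0]:r[1],r[2]:r[3]].copy(),lo,hi,60)] for i in(a,t)])
print(np.abs(read_state()["qd"]).max()); manip.sign_off()
E
```

```text
clock: 20.45
eef_pos: [513.3, -221.1, 221.4]
eef_rot: [-3.138, -0.006, -0.756]
wrist_force: [-0.3, -0.5, -4.0]
finger_gap: 15.8
dish [[(array([24.4, 24.8]), np.int32(806))], [(array([24.5, 24.8]), np.int32(787))]]
bottle [[(array([19.7, 22.1]), np.int32(421))], [(array([19.8, 22.9]), np.int32(453))]]
0.001868553684353067
the job is handed in; nothing more can be done
```

The job is handed in, at about 20.5 s on the clock. No verdict is reported, so what follows rests on my own checks.

**What I did**
- I picked the stray plug off the disc and set it down in the tray.
- The moves allow no tilting of the tool, so I tipped the tray in two stages. First, before lifting, I gripped the rim of the tray's -y wall near its +x end and tipped the tray on its -x edge, so the plugs slid to the blue end.
- Then I gripped the handle off-centre, let the tray pivot in the pads with the blue side down, clamped harder and lifted it. The plugs slid into the blue corner.

**Last checks**
- **Plugs:** the last picture shows all four in the blue corner, three in a row along the -x wall and one beside them.
- **Tray:** it is held still and clear of the bench. The tilt of about 30° and the blue corner's height of about 100 mm come from the geometry of the lift and the pictures; I did not measure them directly.
- **Bystanders:** the dish and bottle are within about a pixel of where they started in the top view. In the last top view, the vial's patch is about 2 pixels from my first reading by eye. I did not look closely at the vial again.

**Disagreement:** the side camera placed objects at tray-floor height about 5 to 8 mm off from the top camera. I used the top camera, which agreed with where the gripper released the stray plug.

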